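Key the flywheel to its shaft

ROBOT

A 7-joint arm with a two-finger parallel gripper is mounted at the origin on the work surface. World frame = base frame: x ahead of the robot, y to its left, z up, the work surface at z = 0. Lengths are in m, angles in rad, forces in N, time in s.
With the tool pointing down it reaches from about 0.4 to 0.9 m from the base axis. Payload 5.5 kg.
Tool frame: the origin (TCP) lies at the very end of the fingers, on their centre line; the grasp point (between the pads) lies 19 mm behind it; z points along the fingers, y is the direction in which the jaws open and shut (so a half turn about z gives the same grasp; the last joint's range is limited). The gripper opens to 92 mm and grips with 3 to 60 N. Pads are 19 mm wide; open, the fingers measure 130 mm over their backs; the gripper's body (75 mm by 190 mm) begins 47 mm behind the grasp point.
Start: joints at [-1.026, 0.501, -0.427, 1.55, 0.221, 1.138, -0.21], TCP at [0.181, 0.624, 0.227] pointing down, gripper open.
Joint ranges: [-2.88, 2.88], [-0.31, 2.03], [-1.54, 1.56], [0.2, 2.42], [-1.41, 4.55], [0.19, 2.02], [-2.57, 2.57]. Speed limits (rad/s): [2.57, 2.57, 3.14, 3.14, 3.14, 3.14, 3.14].

INTERFACE

Orientations are given as a unit quaternion [x, y, z, w].
In Python, from rig import arm gives the robot as it stands. The module is installed in compiled form; this text tells all that it offers.
- The arm moves only by the tool apply_moves, never from a script. Its argument "plan" is a list that holds one entry, the list of rows, each a list of 7 numbers: the shift along the tool's x, y, z in cm, then the turn, a rotation vector about the tool's x, y, z in rad, then the closure, from 0 (fully open) to 1 (shut). A call has 1 to 20 rows; each row shifts and turns the commanded pose from where the row before left it, along the tool's axes as they then stand; what a row does not reach is not made up. A row lasts 1/12 s, in which the tool goes at most 41.7 mm and 7.16 degrees, less where a joint would pass 70% of its speed; a pose out of reach is approached as far as the arm can. A call is refused whole if a number of a shift passes 4.17 or a number of a turn 0.125, either way. A call with a gripper value outside its range is refused whole. The fingers move at their own pace and stop on an object; "newtons" is the grip in N (left out, the last holds). Time passes only in rows, so rows that do not move let the fingers close. It gives the time, the measured TCP pose, the force and the opening at its end, in the units of the state.
- arm.get_state(): the state, without advancing time (a new reading comes with each control period).
- arm.snapshot(name): name is "side" or "top"; returns a dict with "image" (400x640x3 uint8, red, green, blue), "intrinsics" (3x3 intrinsics, pixels), "rvec" (rotation vector, rad) and "tvec" (3), from world to camera coordinates, as OpenCV has them. Camera axes: x right, y down, z forward; pixel columns grow to the right and rows downward; lengths in m; the calibration is good to about 2 mm. A picture is of the moment at which its call begins. There is no depth.
- arm.job_done(): hands the job in, once; it reports no verdict.
The state is a dict: "time": time; "joint_pos": joint angles; "joint_vel": joint speeds; "tau": joint torques, N m; "eef_pos": TCP position; "tcp_rot": TCP orientation; "ft_force": force on the tool from outside, world axes, zero at the start; "wrist_torque": the same for the moment, N m; "width": opening from 0.0 (shut) to 1.0 (fully open).
Only numpy, scipy, OpenCV 4.12 (cv2) and the standard library are available. Lean on these libraries where they do the work, as an engineer would, in place of code of your own. Each camera call takes 0.05 s, during which the arm holds its last target.

TASK

Take the brass tapered key out of the wooden stand, enter it thin end down in the keyway between the flywheel's hub and its shaft with the sloping face towards the hub, and push or tap it down by its head until it is wedged tight. Judge by feel, because the gap differs from wheel to wheel: leave the key held tight by a final push of about 16 N, and never load the hub with more than 25 N. Leave the other two keys where they are, and let go at the end.

Things in the scene. Friction and masses are not known exactly. Their poses are not given: they have to be found in the camera images.
- gib_key: Brass tapered key, 0.16-0.24 kg, hanging upright by its head in the stand. Origin: centre of the shank's lower tip; z up to the head; x thickness, y width. Shank 78 mm long, y -7 to 7 mm. Flat face at x = -3.5 mm; the opposite, sloping face runs from x = +3.5 at the tip to +11.3 under the head (1 mm per 10 mm).
- key_head (a point): Centre of the flat top of the brass key's head; in the key's frame x 3.5, y 0, z 102 mm; press here. The head is a block 26 mm in x, 22 mm in y and 24 mm high (key z 78 to 102 mm); grip it across x from above.
- wheel: Flywheel demonstrator fixed to the bench: grey round base 200 mm across, blue disc 180 mm across up to 36 mm high, green hub 84 mm across up to 110 mm, steel shaft in its bore. Origin: underside centre on the wheel's upright axis, z up; +x points from the axis to the keyway, a slot open at the hub's top.
- keyway (a point): Point in the keyway's mouth, level with the hub's top (110 mm above the bench), 16.5 mm from the wheel's axis; axes as the wheel's. Slot y -9 to 9 mm, 74 mm deep. Hub-side wall at x = +5 mm at the mouth, leaning in 1 mm per 10 mm of depth like the key's slope. The key goes in with its x along this x, sloping face outwards.
- shaft_top (a point): On the wheel's axis at the hub's top. The shaft's upright flat, the keyway's inner side, is 8.5 to 11.5 mm from here along the wheel's x: it differs in every set-up and is not measured. So the gap at the mouth is 10 to 13 mm, and the key is snug with its tip 30 to 60 mm down. The shaft gives some 1 mm per 60 N; the key goes 1 to 4 mm more before it is tight.
- stand: Wooden key stand fixed to the bench, 70 x 160 mm, 85 mm high, three pockets in a row along its y, 46 mm apart (19 mm in x, 16 in y, 83 deep). Origin: underside centre. The three keys hang in it in any order, all with the stand's yaw; the undersides of their heads rest on its top at 85 mm, head tops at 109 mm.
- steel_key: Plain steel key of the same head, straight shank 7 x 14 x 78 mm, in the stand. Origin at one edge of its lower tip. Leave it alone.
- blue_key: Blue plastic dummy key of the same head and straight shank, in the stand. Leave it alone.

How it is judged:
By the outcome, as a careful person would: the job done as asked, in the order asked, and still so for the second after the job is handed in, with the robot touching nothing.
It also fails if it takes over 51 s, if anything falls off the work surface, if the arm or the gripper's body presses on something with over 40 N, if the wrist force passes 120 N, or if a joint passes its speed limit or range.

## Working session

There is one attempt and no reset: what is moved stays moved. The work goes in short steps, Python scripts to look and compute and a tool call to move; the robot and the scene stay as the last step left them, time stands still between calls to the robot, and variables do not carry over. Pictures are saved under pics/ and viewed, and the job is handed in when it is done.

Besides the shell and the picture viewer there is one more tool, called after ">>>" as name([rows], argument=value, ...), one row to a line, values as JSON. apply_moves: Moves the arm, as the interface text tells. Its arguments: {"type":"object","properties":{"plan":{"type":"array","items":{"type":"array","items":{"type":"array","items":{"type":"number"}}}},"newtons":{"type":"number"}},"required":["plan"]}

```bash
mkdir -p pics
python3 - <<'E'
from rig import arm
import cv2,pickle
s=arm.get_state()
print(s)
d={}
for n in ("top","side"):
    p=arm.snapshot(n); d[n]=p
    cv2.imwrite(f"pics/{n}0.png",p["image"][:,:,::-1])
    print(n,p["intrinsics"],p["rvec"],p["tvec"])
pickle.dump(d,open("d0.pkl","wb"))
E
```

```text
{'time': 0.0, 'joint_pos': array([-1.02579796,  0.5018679 , -0.42676127,  1.55143678,  0.2208051 ,
        1.13825151, -0.21033324]), 'joint_vel': array([ 1.46639552e-05, -5.43470800e-05, -5.44189569e-04,  1.52173928e-04,
       -1.64869266e-03,  1.15717809e-03,  5.03852678e-04]), 'tau': array([ 2.62714357e-04, -5.66595912e+01, -5.81570327e+00, -2.79112118e+01,
       -6.86169136e-02,  3.09878611e-02,  1.84056526e-04]), 'eef_pos': array([0.18062314, 0.62369168, 0.22566861]), 'tcp_rot': array([ 1.40435922e-01,  9.90089309e-01, -9.40520388e-04, -1.65960760e-04]), 'ft_force': array([0.64119095, 0.20515587, 0.06922623]), 'wrist_torque': array([ 0.03654692,  0.02194116, -0.00777499]), 'width': 0.9978223391856741}
top [[362.7806096    0.         321.95126688]
 [  0.         362.7806096  202.15784527]
 [  0.           0.           1.        ]] [ 2.12208185 -2.12722077  0.19494833] [0.04901128 0.52635626 0.72309764]
side [[494.99815453   0.         317.84253625]
 [  0.         494.99815453 201.62960709]
 [  0.           0.           1.        ]] [ 0.004758   -2.87498044  1.22431555] [0.51783897 0.03123265 0.88532056]
```

View pics/top0.png

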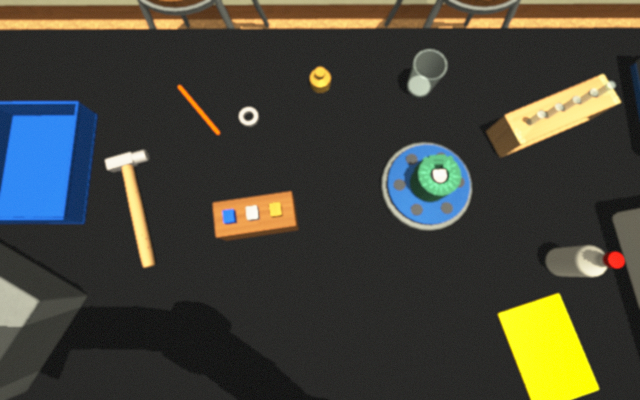

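View pics/side0.png

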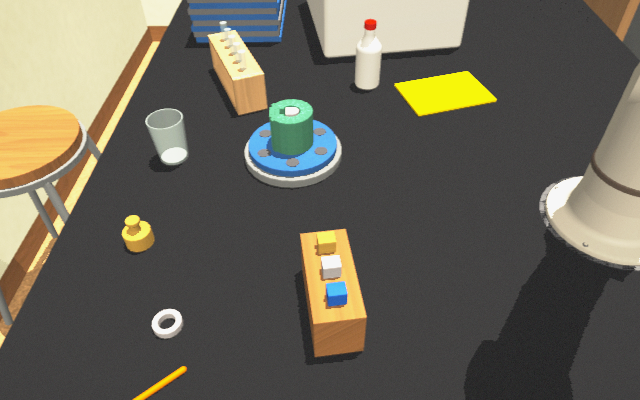

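The top view shows the stand near (255,214), with the blue key at (229,216), the steel key at (252,213) and the brass key at (275,210). The hub is at about (440,175). The side view shows the brass head at (326,241) and the hub top at (291,110). I'll zoom in on both.

```bash
cat > h.py <<'E'
import numpy as np,cv2,pickle
def cam(p):
    R,_=cv2.Rodrigues(np.array(p["rvec"],float)); return np.array(p["intrinsics"]),R,np.array(p["tvec"]).ravel()
def onplane(p,uv,z):
    K,R,t=cam(p); uv=np.atleast_2d(np.array(uv,float))
    d=np.c_[uv,np.ones(len(uv))]@np.linalg.inv(K).T@R
    c=-R.T@t
    return c+d*((z-c[2])/d[:,2])[:,None]
def tri(pa,ua,pb,ub):
    P=[]
    for p in(pa,pb):
        K,R,t=cam(p);P.append(K@np.c_[R,t])
    X=cv2.triangulatePoints(P[0],P[1],np.array(ua,float).reshape(2,1),np.array(ub,float).reshape(2,1)).ravel();return X[:3]/X[3]
def proj(p,X):
    K,R,t=cam(p);return cv2.projectPoints(np.array(X,float).reshape(-1,1,3),np.array(p["rvec"],float),t,K,None)[0].reshape(-1,2)
E
python3 - <<'E'
from h import *
d=pickle.load(open("d0.pkl","rb"))
T=d["top"];S=d["side"]
def crop(im,x,y,w,h,f): return cv2.resize(im[y:y+h,x:x+w,::-1],None,fx=f,fy=f,interpolation=cv2.INTER_CUBIC)
a=np.hstack([crop(T["image"],405,140,70,70,5),crop(S["image"],260,90,70,70,5)]);
b=np.hstack([crop(T["image"],205,180,100,70,3.5),crop(S["image"],290,220,100,70,3.5)])
cv2.imwrite("pics/z1.png",cv2.resize(np.vstack([a,b[:, :700]]),None,fx=1,fy=1))
for n in d:
    im=d[n]["image"]; hsv=cv2.cvtColor(im,cv2.COLOR_RGB2HSV)
    for nm,lo,hi in(("brass",(20,150,120),(32,255,255)),("blue",(100,150,80),(120,255,255)),("white",(0,0,130),(179,60,255)),("green",(60,80,40),(88,255,255))):
        m=cv2.inRange(hsv,lo,hi)
        k,l,st,c=cv2.connectedComponentsWithStats(m)
        for i in range(1,k):
            if 40<st[i,4]<3000: print(n,nm,st[i],c[i].round(1),onplane(d[n],c[i],0.109).round(4)[0])
E
```

```text
top brass [311  68  19  22 287] [320.4  78.1] [0.779  0.0503 0.109 ]
top brass [269 202  13  14 157] [274.9 208.6] [0.5027 0.1396 0.109 ]
top blue [ 388  146   81   78 2405] [423.5 188.6] [ 0.5418 -0.1525  0.109 ]
top blue [224 210  11  13 128] [228.9 216.1] [0.4881 0.2286 0.109 ]
top white [140   0  71  11 255] [174.3   5.8] [0.9511 0.3681 0.109 ]
top white [449   0  68  10 240] [482.3   5.1] [ 0.9505 -0.3023  0.109 ]
top white [408  49  39  47 542] [421.8  78.1] [ 0.7785 -0.1616  0.109 ]
top white [607  81   9   8  52] [610.8  84.5] [ 0.7628 -0.5542  0.109 ]
top white [590  89   8   7  42] [593.8  92.1] [ 0.7459 -0.5163  0.109 ]
top white [238 107  21  19 255] [248.1 115.9] [0.6954 0.1986 0.109 ]
top white [538 111   8   7  42] [541.3 113.9] [ 0.6981 -0.4022  0.109 ]
top white [382 143  90  87 815] [415.5 198.9] [ 0.5212 -0.1357  0.109 ]
top white [105 150  42  20 498] [124.9 159.2] [0.6037 0.4422 0.109 ]
top white [432 168  16  16 196] [439.5 175. ] [ 0.5694 -0.1856  0.109 ]
top white [246 206  13  14 160] [251.7 212.5] [0.4951 0.1845 0.109 ]
top white [575 246  32  31 690] [588.9
[... 1516 characters left out ...]
  98  48 693] [295.7 166.9] [ 0.5537 -0.0189  0.109 ]
side white [315 147  12   8  78] [320.6 150.5] [ 0.5122 -0.0633  0.109 ]
side white [258 149  11   8  64] [262.8 152.7] [ 0.6127 -0.058   0.109 ]
side white [286 158  13   9  84] [292.1 161.8] [ 0.5605 -0.0324  0.109 ]
side white [ 35 178  34  45 496] [ 52.1 198.5] [0.9374 0.056  0.109 ]
side white [   0  192   40   80 1850] [ 14.3 223.6] [0.9729 0.1109 0.109 ]
side white [321 255  21  24 415] [331. 266.] [0.4965 0.193  0.109 ]
side white [  0 304   9  21  51] [  3.3 315.2] [0.9137 0.2716 0.109 ]
side white [151 308  32  31 614] [166.8 322.9] [0.7021 0.2828 0.109 ]
side green [ 269   99   44   56 2031] [291.1 127. ] [ 0.567 -0.134  0.109]
```

View pics/z1.png

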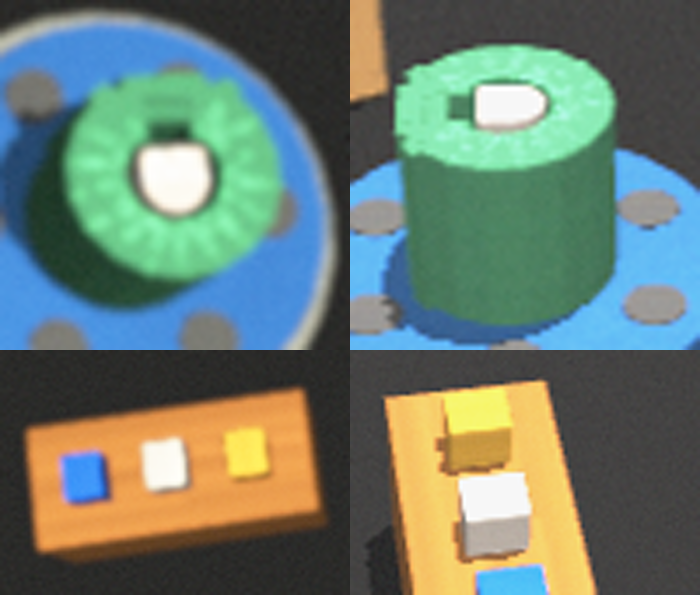

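The zoom shows the keyway as a dark notch on the world +x side of the shaft, at about (439,166) in the top view. The notch is also visible at left in the side view. Next I'll fit circles and rectangles on the known planes.

Run:
```python
from h import *
from scipy.optimize import least_squares
d=pickle.load(open("d0.pkl","rb"))
for n in d:
    K,R,t=cam(d[n]); print(n,"campos",(-R.T@t).round(3))
def circ(P):
    f=lambda q:np.hypot(P[:,0]-q[0],P[:,1]-q[1])-q[2]
    r=least_squares(f,[P[:,0].mean(),P[:,1].mean(),.05],loss="soft_l1",f_scale=.001);return r.x.round(4),np.abs(r.fun).mean().round(5)
for n in d:
    im=d[n]["image"];hsv=cv2.cvtColor(im,cv2.COLOR_RGB2HSV)
    K,R,t=cam(d[n])
    x0,y0=(375,130) if n=="top" else (235,85)
    sub=np.zeros(im.shape[:2],np.uint8);sub[y0:y0+105,x0:x0+115]=1
    # blue disc outline incl. hub
    blue=cv2.inRange(hsv,(98,120,60),(125,255,255))*sub
    c=max(cv2.findContours(blue,cv2.RETR_EXTERNAL,cv2.CHAIN_APPROX_NONE)[0],key=cv2.contourArea)
    h=cv2.convexHull(c).reshape(-1,2)
    print(n,"disc z36",circ(onplane(d[n],h,.036)))
    # bright green top
    for th in (110,125,140):
        g=cv2.inRange(hsv,(60,60,th),(90,255,255))*sub
        c=max(cv2.findContours(g,cv2.RETR_EXTERNAL,cv2.CHAIN_APPROX_NONE)[0],key=cv2.contourArea)
        h=cv2.convexHull(c).reshape(-1,2)
        print(n,"hub z110",th,circ(onplane(d[n],h,.110)),len(h))
# bounding of stand in top: wood
im=d["top"]["image"];hsv=cv2.cvtColor(im,cv2.COLOR_RGB2HSV)
for th in(90,130,150):
    m=cv2.inRange(hsv,(5,80,th),(19,255,255));m[:,:205]=0;m[:,305:]=0;m[:180]=0;m[250:]=0
    c=max(cv2.findContours(m,cv2.RETR_EXTERNAL,cv2.CHAIN_APPROX_NONE)[0],key=cv2.contourArea)
    P=onplane(d["top"],c.reshape(-1,2),.085)[:,:2]
    r=cv2.minAreaRect((P*1000).astype(np.float32));print("stand",th,r)
for nm,lo,hi in(("brass",(20,150,120),(32,255,255)),("blue",(100,150,80),(120,255,255)),("white",(0,0,130),(179,60,255))):
    m=cv2.inRange(hsv,lo,hi);m[:,:205]=0;m[:,305:]=0;m[:190]=0;m[230:]=0
    c=max(cv2.findContours(m,cv2.RETR_EXTERNAL,cv2.CHAIN_APPROX_NONE)[0],key=cv2.contourArea)
    P=onplane(d["top"],c.reshape(-1,2),.109)[:,:2]
    print(nm,cv2.minAreaRect((P*1000).astype(np.float32)))
# enlarged with pixel grid: 
def crop(n,x,y,w,h,f):
    a=cv2.resize(d[n]["image"][y:y+h,x:x+w,::-1],None,fx=f,fy=f,interpolation=cv2.INTER_NEAREST)
    for i in range(0,w,5): cv2.putText(a,str(x+i),(i*f,8),0,.3,(255,255,255),1)
    for i in range(0,h,5): cv2.putText(a,str(y+i),(0,i*f+8),0,.3,(255,255,255),1)
    return a
cv2.imwrite("pics/z2.png",crop("top",415,150,50,48,12))
cv2.imwrite("pics/z3.png",crop("side",265,95,55,40,14))
cv2.imwrite("pics/z4.png",crop("side",298,225,60,42,13))
```

```text
top campos [0.385 0.047 0.807]
side campos [0.503 0.621 0.643]
top disc z36 (array([ 0.5701, -0.1836,  0.0886]), np.float64(0.00062))
top hub z110 110 (array([ 0.5708, -0.1846,  0.0433]), np.float64(0.00077)) 23
top hub z110 125 (array([ 0.5712, -0.1849,  0.043 ]), np.float64(0.00069)) 23
top hub z110 140 (array([ 0.5714, -0.1852,  0.0428]), np.float64(0.00065)) 25
side disc z36 (array([ 0.5702, -0.1772,  0.0938]), np.float64(0.00221))
side hub z110 110 (array([ 0.5656, -0.1405,  0.0828]), np.float64(0.00749)) 23
side hub z110 125 (array([ 0.5695, -0.1379,  0.0838]), np.float64(0.00714)) 18
side hub z110 140 (array([ 0.5724, -0.1855,  0.044 ]), np.float64(0.00056)) 21
stand 90 ((493.669189453125, 184.71868896484375), (81.29266357421875, 165.94676208496094), 8.433799743652344)
stand 130 ((495.97216796875, 185.15179443359375), (73.58662414550781, 163.51443481445312), 8.342872619628906)
stand 150 ((496.05523681640625, 185.20396423339844), (72.58336639404297, 162.12710571289062), 8.337203025817871)
brass ((502.8906555175781, 139.36863708496094), (25.990812301635742, 23.38346290588379), 1.396248698234558)
blue ((488.30108642578125, 228.47523498535156), (23.687252044677734, 19.455015182495117), 2.694422483444214)
white ((495.1673278808594, 184.005615234375), (26.158935546875, 23.33030128479004), 2.0599918365478516)
```

View pics/z2.png

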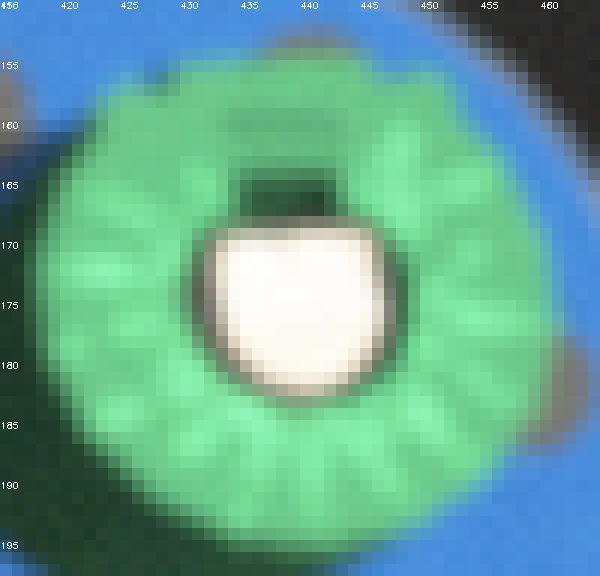

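View pics/z3.png

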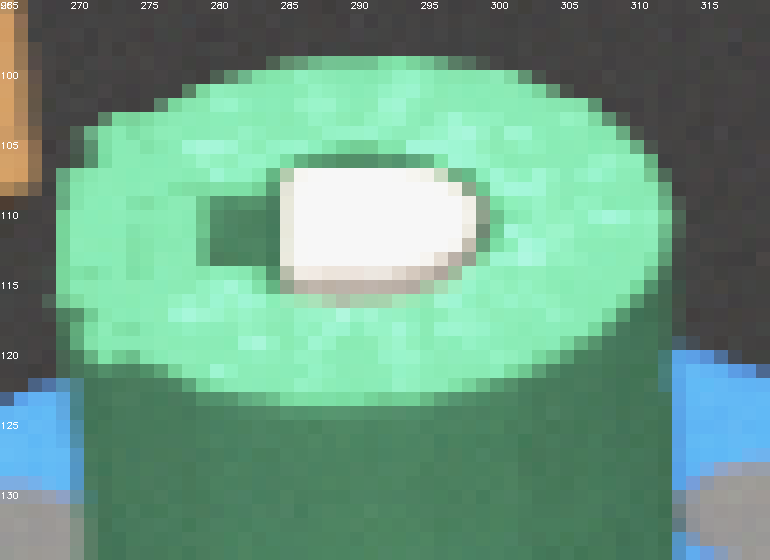

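View pics/z4.png

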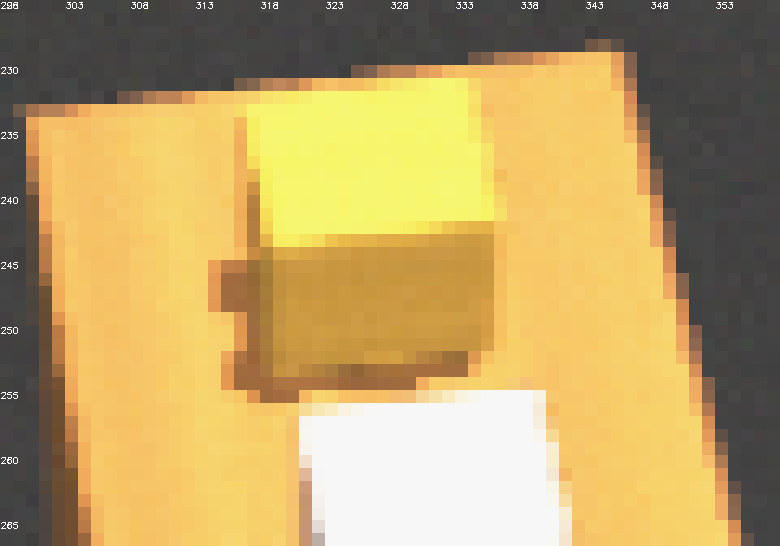

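Run:
```python
from h import *
d=pickle.load(open("d0.pkl","rb"));T=d["top"];S=d["side"]
c=np.array([.5716,-.1852])
def rep(n,p,uv,z):
    P=onplane(p,np.array(uv)-.5,z)[:,:2];m=P.mean(0);v=m-c
    print(n,P.round(4).tolist(),"mid",m.round(4),"dist",np.hypot(*v).round(4),"ang",np.degrees(np.arctan2(v[1],v[0])).round(1), "width",np.hypot(*(P[0]-P[-1])).round(4),"normal ang",np.degrees(np.arctan2(*(P[0]-P[-1])[::-1])).round(1)-90)
rep("top rim",T,[(428,156.8),(446.8,156.8)],.11)
rep("top slot wall",T,[(434.3,164.),(442.7,164.)],.11)
rep("top flat",T,[(433,168.7),(444.8,168.7)],.11)
rep("side rim",S,[(271.5,104.5),(270.5,117.5)],.11)
rep("side slot wall",S,[(279.2,108.6),(279.3,113.6)],.11)
rep("side flat",S,[(284.5,106.8),(284.5,115.3)],.11)
for p,u in((T,0),(S,1)):
    im=p["image"];hsv=cv2.cvtColor(im,cv2.COLOR_RGB2HSV)
    m=cv2.inRange(hsv,(0,0,200),(179,60,255))
    x,y=((425,160) if u==0 else (280,100)); mm=np.zeros_like(m);mm[y:y+35,x:x+28]=m[y:y+35,x:x+28]
    if u: mm[114:]=0
    M=cv2.moments(mm,True);print("shaft white",onplane(p,[M["m10"]/M["m00"],M["m01"]/M["m00"]],.11).round(4), M["m00"])
P=onplane(S,np.array([(316.5,232.5),(333.7,231),(335.7,241.5),(318.7,243.5)])-.5,.109)[:,:2]
print("brass side",P.round(4).tolist(),P.mean(0).round(4))
e=P[1]-P[0];print(np.degrees(np.arctan2(e[1],e[0])),np.hypot(*e),np.hypot(*(P[3]-P[0])))
P=onplane(S,np.array([(300.5,233.3),(345.5,228.8)])-.5,.085)[:,:2];e=P[1]-P[0];print(P,np.degrees(np.arctan2(e[1],e[0])),np.hypot(*e))
```

```text
top rim [[0.6079, -0.1637], [0.6078, -0.2013]] mid [ 0.6078 -0.1825] dist 0.0363 ang 4.2 width 0.0376 normal ang -0.20000000000000284
top slot wall [[0.5929, -0.1755], [0.5928, -0.1922]] mid [ 0.5929 -0.1838] dist 0.0213 ang 3.7 width 0.0167 normal ang -0.20000000000000284
top flat [[0.5832, -0.1723], [0.5831, -0.1958]] mid [ 0.5832 -0.184 ] dist 0.0116 ang 5.7 width 0.0235 normal ang -0.20000000000000284
side rim [[0.6102, -0.2103], [0.6086, -0.1655]] mid [ 0.6094 -0.1879] dist 0.0379 ang -4.0 width 0.0448 normal ang -178.0
side slot wall [[0.5941, -0.1956], [0.5928, -0.1784]] mid [ 0.5934 -0.187 ] dist 0.0219 ang -4.7 width 0.0173 normal ang -175.6
side flat [[0.5842, -0.2018], [0.5825, -0.1725]] mid [ 0.5833 -0.1872] dist 0.0119 ang -9.5 width 0.0293 normal ang -176.6
shaft white [[ 0.5694 -0.1856  0.11  ]] 151.0
shaft white [[ 0.5697 -0.1887  0.11  ]] 92.0
brass side [[0.5178, 0.1297], [0.4926, 0.1268], [0.49, 0.1473], [0.5144, 0.1511]] [0.5037 0.1387]
-173.45665525727355 0.025382785095127477 0.0216677025561647
[[0.54296198 0.10916762]
 [0.47394296 0.10003824]] -172.46502817847932 0.06962018701239245
```

Run:
```python
from h import *
d=pickle.load(open("d0.pkl","rb"))
for n in d:
    p=d[n];im=p["image"];hsv=cv2.cvtColor(im,cv2.COLOR_RGB2HSV)
    m=cv2.inRange(hsv,(0,0,70),(179,90,190))
    x0,y0,w,h=(380,140,95,90) if n=="top" else (240,90,105,95)
    k,l,st,c=cv2.connectedComponentsWithStats(m)
    for i in range(1,k):
        if 25<st[i,4]<150 and x0<c[i,0]<x0+w and y0<c[i,1]<y0+h:
            P=onplane(p,c[i],.036)[0]
            for cc in ([.5708,-.1845],):
                v=P[:2]-cc;a=np.degrees(np.arctan2(v[1],v[0]));print(n,c[i].round(1),st[i].tolist(),P.round(4),np.hypot(*v).round(4),a.round(1),(a+30)%60-30)
```

```text
top [411.3 158.8] [406, 154, 12, 11, 91] [ 0.6259 -0.1501  0.036 ] 0.0649 32.0 -27.9852807287187
top [438.5 174.9] [431, 167, 17, 17, 79] [ 0.5889 -0.2078  0.036 ] 0.0295 -52.2 7.81068990987238
top [461.  182.5] [458, 178, 6, 9, 35] [ 0.5718 -0.256   0.036 ] 0.0715 -89.2 -29.203335235068124
top [399.2 184.3] [394, 180, 12, 10, 95] [ 0.568  -0.1208  0.036 ] 0.0637 92.5 -27.50460213117499
top [446.4 207.6] [441, 203, 12, 11, 100] [ 0.5162 -0.2204  0.036 ] 0.0654 -146.7 -26.65421527558135
top [416.2 209.1] [411, 204, 12, 11, 100] [ 0.5131 -0.1553  0.036 ] 0.0647 153.2 -26.843986443826623
side [319.  131.1] [313, 128, 13, 7, 71] [ 0.5172 -0.2222  0.036 ] 0.0655 -144.9 -24.926744046378417
side [265.2 133.1] [260, 130, 12, 7, 70] [ 0.6285 -0.2162  0.036 ] 0.0659 -28.8 -28.75564387393946
side [320.6 150.6] [315, 147, 12, 8, 78] [ 0.5133 -0.1566  0.036 ] 0.0639 154.1 -25.897073702176442
side [263.8 152.5] [258, 149, 13, 8, 79] [ 0.6258 -0.1515  0.036 ] 0.0641 31.0 -29.00240705255254
side [267.  168.9] [248, 150, 52, 28, 102] [ 0.6153 -0.1009  0.036 ] 0.0947 62.0 1.9932362309423297
side [292.2 161.9] [286, 158, 13, 9, 90] [ 0.5682 -0.1215  0.036 ] 0.063 92.3 -27.66483143380519
```

Run:
```python
import numpy as np
from scipy.optimize import least_squares
D={"top":[(.6259,-.1501,0),(.568,-.1208,1),(.5131,-.1553,2),(.5162,-.2204,3)],"side":[(.5172,-.2222,3),(.6285,-.2162,5),(.5133,-.1566,2),(.6258,-.1515,0),(.5682,-.1215,1)]}
for n in D:
    q=np.array(D[n])
    def f(s):
        a=np.radians(30+60*q[:,2]+s[2]*10);return np.r_[q[:,0]-s[0]-s[3]*np.cos(a),q[:,1]-s[1]-s[3]*np.sin(a)]
    r=least_squares(f,[.57,-.185,0,.065]);print(n,r.x*[1,1,10,1],np.abs(r.fun).max())
```

```text
top [ 0.57098393 -0.18536929  2.625379    0.06503974] 0.00040217832825312216
side [ 0.57123804 -0.1865611   2.81823404  0.06488399] 0.0004900911808444416
```

Dot-pattern fits from both views agree: wheel axis (0.571,-0.186), yaw about 2.7°. The brass head is at (0.5035,0.139) and the stand's yaw is about 8° (mod 180°). I'll turn first, then translate.

>>> apply_moves([
  [[0, 0, 0, 0, 0, 0.115, 0], [0, 0, 0, 0, 0, 0.115, 0], [0, 0, 0, 0, 0, 0.115, 0], [0, 0, 0, 0, 0, 0.115, 0], [0, 0, 0, 0, 0, 0.115, 0], [0, 0, 0, 0, 0, 0.115, 0], [0, 0, 0, 0, 0, 0.115, 0], [0, 0, 0, 0, 0, 0.115, 0], [0, 0, 0, 0, 0, 0.115, 0], [0, 0, 0, 0, 0, 0.115, 0]],
])

```text
time: 0.93
eef_pos: [0.1806, 0.6239, 0.2261]
tcp_rot: [0.658, 0.753, -0.001, 0.0]
ft_force: [0.0, -0.4, 0.6]
width: 0.999
```

```bash
cat > go.py <<'E'
import sys,numpy as np
from scipy.spatial.transform import Rotation as Ro
from rig import arm
s=arm.get_state();R=Ro.from_quat(s["tcp_rot"]).as_matrix()
print("t",round(s["time"],2),"pos",s["eef_pos"].round(4),"yaw_y",np.degrees(np.arctan2(R[1,1],R[0,1])).round(2),"z",R[:,2].round(4),"F",s["ft_force"].round(2),"w",round(s["width"],3),"q",s["joint_pos"].round(2))
if len(sys.argv)>3:
    g=np.array(list(map(float,sys.argv[1:4])));print("tool cm",(R.T@(g-s["eef_pos"])*100).round(2))
E
python3 go.py .5035 .139 .2
```

```text
t 0.93 pos [0.1806 0.6239 0.2261] yaw_y 7.64 z [-4.0e-04 -1.1e-03 -1.0e+00] F [ 0.03 -0.4   0.56] w 0.999 q [-1.19  0.47 -0.19  1.56  0.1   1.12 -1.27]
tool cm [-52.35  25.56   2.65]
```

>>> apply_moves([
  [[-3.08, 1.5, 0, 0, 0, 0, 0], [-3.08, 1.5, 0, 0, 0, 0, 0], [-3.08, 1.5, 0, 0, 0, 0, 0], [-3.08, 1.5, 0, 0, 0, 0, 0], [-3.08, 1.5, 0, 0, 0, 0, 0], [-3.08, 1.5, 0, 0, 0, 0, 0], [-3.08, 1.5, 0, 0, 0, 0, 0], [-3.08, 1.5, 0, 0, 0, 0, 0], [-3.08, 1.5, 0, 0, 0, 0, 0], [-3.08, 1.5, 0, 0, 0, 0, 0], [-3.08, 1.5, 0, 0, 0, 0, 0], [-3.08, 1.5, 0, 0, 0, 0, 0], [-3.08, 1.5, 0, 0, 0, 0, 0], [-3.08, 1.5, 0.5, 0, 0, 0, 0], [-3.08, 1.5, 0.5, 0, 0, 0, 0], [-3.08, 1.5, 0.5, 0, 0, 0, 0], [-3.08, 1.56, 1, 0, 0, 0, 0], [0, 0, 0, 0, 0, 0, 0], [0, 0, 0, 0, 0, 0, 0]],
])

```text
time: 2.52
eef_pos: [0.5066, 0.1386, 0.2007]
tcp_rot: [0.658, 0.753, -0.001, -0.0]
ft_force: [0.2, 0.4, 0.3]
width: 0.999
```

```bash
python3 go.py .5035 .139 .0875
```

```text
t 2.52 pos [0.5066 0.1386 0.2007] yaw_y 7.68 z [-0.0018 -0.0013 -1.    ] F [0.24 0.39 0.27] w 0.999 q [-0.4   0.28  0.09  1.9  -0.03  0.97 -0.16]
tool cm [ 0.1  -0.28 11.32]
```

>>> apply_moves([
  [[0.1, -0.28, 2, 0, 0, 0, 0], [0, 0, 2, 0, 0, 0, 0], [0, 0, 2, 0, 0, 0, 0], [0, 0, 2, 0, 0, 0, 0], [0, 0, 1, 0, 0, 0, 0.3], [0, 0, 0.8, 0, 0, 0, 0.4], [0, 0, 0.8, 0, 0, 0, 0.45], [0, 0, 0.6, 0, 0, 0, 0.5], [0, 0, 0, 0, 0, 0, 0.5], [0, 0, 0, 0, 0, 0, 0.5]],
], newtons=25)

```text
time: 3.35
eef_pos: [0.5037, 0.142, 0.0899]
tcp_rot: [0.656, 0.755, 0.0, 0.0]
ft_force: [0.5, 0.3, -0.2]
width: 0.617
```

```bash
python3 go.py .5035 .139 .0875
python3 - <<'E'
from rig import arm
import cv2
p=arm.snapshot("side")["image"][190:330,250:430,::-1];q=arm.snapshot("top")["image"][150:290,180:360,::-1]
import numpy as np
cv2.imwrite("pics/g1.png",cv2.resize(np.vstack([p,q]),None,fx=2.1,fy=2.1))
E
```

```text
t 3.35 pos [0.5037 0.142  0.0899] yaw_y 7.97 z [ 2.e-04  2.e-04 -1.e+00] F [ 0.5   0.26 -0.24] w 0.617 q [-0.39  0.43  0.08  1.99 -0.05  0.72 -0.14]
tool cm [-0.29 -0.06  0.24]
```

View pics/g1.png

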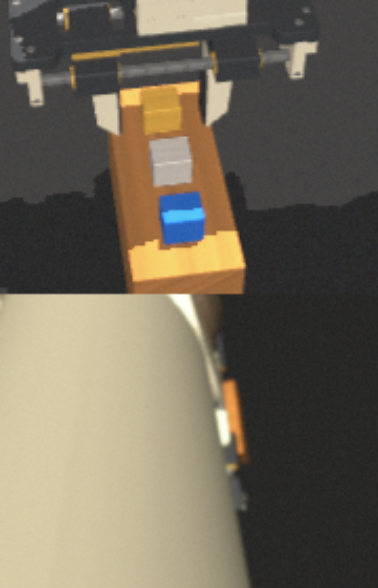

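The fingers straddle the brass head, which is at crop (160,105) in the side view. The arm blocks the top view. I'll trim 3 mm and close.

>>> apply_moves([
  [[-0.29, -0.06, 0.15, 0, 0, 0, 0.5], [0, 0, 0, 0, 0, 0, 0.6], [0, 0, 0, 0, 0, 0, 0.8], [0, 0, 0, 0, 0, 0, 1], [0, 0, 0, 0, 0, 0, 1], [0, 0, 0, 0, 0, 0, 1], [0, 0, 0, 0, 0, 0, 1], [0, 0, 0, 0, 0, 0, 1]],
], newtons=30)

```text
time: 4.12
eef_pos: [0.5036, 0.1389, 0.0884]
tcp_rot: [0.656, 0.755, 0.0, 0.0]
ft_force: [0.2, -1.1, 1.9]
width: 0.281
```

```bash
python3 go.py .5035 .139 .0875
```

```text
t 4.12 pos [0.5036 0.1389 0.0884] yaw_y 7.97 z [ 5.e-04  1.e-04 -1.e+00] F [ 0.24 -1.13  1.89] w 0.281 q [-0.39  0.43  0.08  1.99 -0.05  0.72 -0.14]
tool cm [ 0.01 -0.01  0.09]
```

Opening is 25.9 mm, which matches the 26 mm head. Lifting.

>>> apply_moves([
  [[0, 0, -0.5, 0, 0, 0, 1], [0, 0, -1.2, 0, 0, 0, 1], [0, 0, -1.2, 0, 0, 0, 1], [0, 0, -1.2, 0, 0, 0, 1], [0, 0, -1.2, 0, 0, 0, 1], [0, 0, -1.2, 0, 0, 0, 1], [0, 0, -1.2, 0, 0, 0, 1], [0, 0, -1.2, 0, 0, 0, 1], [0, 0, -1.2, 0, 0, 0, 1], [0, 0, -1.2, 0, 0, 0, 1], [0, 0, -1.2, 0, 0, 0, 1], [0, 0, -1.2, 0, 0, 0, 1], [0, 0, 0, 0, 0, 0, 1]],
])

```text
time: 5.2
eef_pos: [0.5043, 0.1393, 0.2274]
tcp_rot: [0.656, 0.755, 0.001, 0.001]
ft_force: [0.2, 0.6, -1.8]
width: 0.278
```

```bash
python3 go.py .5035 .139 .0875
python3 - <<'E'
from rig import arm
import cv2,pickle
p=arm.snapshot("side");pickle.dump(p,open("d1.pkl","wb"))
cv2.imwrite("pics/l1.png",cv2.resize(p["image"][120:290,240:430,::-1],None,fx=3.5,fy=3.5,interpolation=cv2.INTER_CUBIC))
E
```

```text
t 5.2 pos [0.5043 0.1393 0.2274] yaw_y 7.97 z [ 0.003   0.0013 -1.    ] F [ 0.18  0.59 -1.8 ] w 0.278 q [-0.4   0.24  0.09  1.88 -0.03  1.02 -0.16]
tool cm [-0.03 -0.13 13.99]
```

View pics/l1.png

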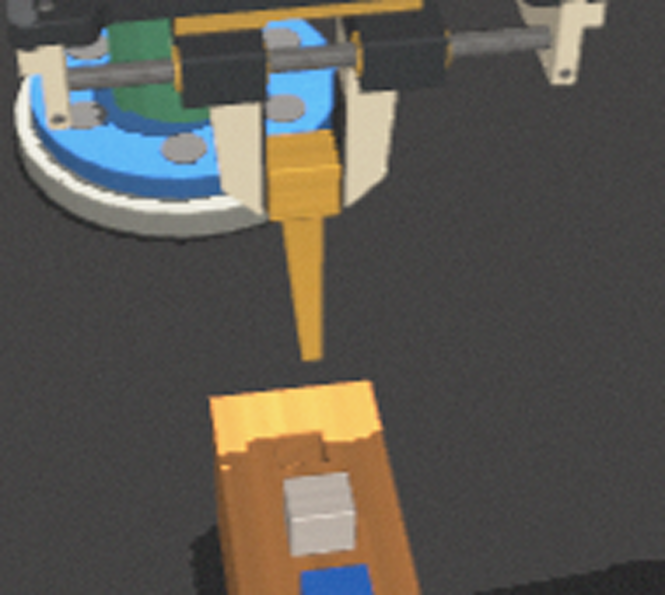

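The side view shows the key held upright. The sloping face is on the image left, which is world +x, so it already faces the way it must in the keyway and needs no half turn. The tip is at crop (312,359). I'll check the in-hand pose by projecting the expected corners.

Run:
```python
from h import *
from rig import arm
from scipy.spatial.transform import Rotation as Ro
p=pickle.load(open("d1.pkl","rb"));s=arm.get_state();R=Ro.from_quat(s["tcp_rot"]).as_matrix()
kx=R[:,1];kz=-R[:,2];ky=np.cross(kz,kx)
o=s["eef_pos"]-3.5e-3*kx-.0814*kz
pts=[(-3.5,7,0),(3.5,7,0),(-3.5,7,78),(11.3,7,78),(-9.5,11,78),(16.5,11,78),(-9.5,11,102),(16.5,11,102)]
uv=proj(p,[o+np.array([kx,ky,kz]).T@(np.array(q)/1000) for q in pts])
for q,u in zip(pts,uv):print(q,u.round(1),"crop",((u-[240,120]+.5)*3.5).round(0))
hsv=cv2.cvtColor(p["image"],cv2.COLOR_RGB2HSV);m=cv2.inRange(hsv,(15,140,90),(28,255,255));m[224:]=0
for v in range(176,226,4):
    x=np.where(m[v,310:342])[0]+310
    if len(x):print(v,x.min()-.5,x.max()+.5,end=" | ")
```

```text
(-3.5, 7, 0) [331.1 222.8] crop [321. 361.]
(3.5, 7, 0) [326.1 223.3] crop [303. 363.]
(-3.5, 7, 78) [331.5 180.7] crop [322. 214.]
(11.3, 7, 78) [320.1 181.8] crop [282. 218.]
(-9.5, 11, 78) [336.6 182.3] crop [340. 220.]
(16.5, 11, 78) [316.4 184.2] crop [269. 227.]
(-9.5, 11, 102) [336.9 167.8] crop [341. 169.]
(16.5, 11, 102) [316.2 169.8] crop [268. 176.]
176 316.5 336.5 | 180 316.5 336.5 | 184 320.5 331.5 | 188 320.5 331.5 | 192 321.5 331.5 | 196 321.5 331.5 | 200 322.5 331.5 | 204 323.5 331.5 | 208 323.5 331.5 | 212 324.5 331.5 | 216 324.5 331.5 | 220 325.5 331.5 |
```

The held key matches the projection to within about 1 px. Turning to the wheel's yaw.

>>> apply_moves([
  [[0, 0, 0, 0, 0, 0.046, 1], [0, 0, 0, 0, 0, 0.046, 1], [0, 0, 0, 0, 0, 0, 1]],
])

```text
time: 5.5
eef_pos: [0.5024, 0.1387, 0.224]
tcp_rot: [0.691, 0.723, -0.001, -0.001]
ft_force: [0.5, -0.3, -2.7]
width: 0.282
```

```bash
python3 go.py .5913 -.185 .2200
```

```text
t 5.5 pos [0.5024 0.1387 0.224 ] yaw_y 2.61 z [-2.e-03 -7.e-04 -1.e+00] F [ 0.48 -0.34 -2.72] w 0.282 q [-0.41  0.24  0.11  1.89 -0.03  1.01 -0.25]
tool cm [-32.74   7.41   0.41]
```

>>> apply_moves([
  [[-1.5, 0.34, 0, 0, 0, 0, 1], [-2.5, 0.57, 0, 0, 0, 0, 1], [-2.5, 0.57, 0, 0, 0, 0, 1], [-2.5, 0.57, 0, 0, 0, 0, 1], [-2.5, 0.57, 0, 0, 0, 0, 1], [-2.5, 0.57, 0, 0, 0, 0, 1], [-2.5, 0.57, 0, 0, 0, 0, 1], [-2.5, 0.57, 0, 0, 0, 0, 1], [-2.5, 0.57, 0, 0, 0, 0, 1], [-2.5, 0.57, 0, 0, 0, 0, 1], [-2.5, 0.57, 0, 0, 0, 0, 1], [-2.5, 0.57, 0, 0, 0, 0, 1], [-2.5, 0.57, 0, 0, 0, 0, 1], [-1.24, 0.23, 0, 0, 0, 0, 1], [0, 0, 0, 0, 0, 0, 1], [0, 0, 0, 0, 0, 0, 1], [0, 0, 0, 0, 0, 0, 1]],
])

```text
time: 6.92
eef_pos: [0.5924, -0.1827, 0.2245]
tcp_rot: [0.69, 0.724, 0.0, -0.001]
ft_force: [-0.0, 0.3, -2.7]
width: 0.284
```

```bash
python3 go.py .5913 -.185 .20
python3 - <<'E'
from rig import arm
import cv2,pickle
p=arm.snapshot("side");q=arm.snapshot("top");pickle.dump((p,q),open("d2.pkl","wb"))
import numpy as np
a=cv2.resize(p["image"][30:170,210:370,::-1],None,fx=3.5,fy=3.5,interpolation=cv2.INTER_CUBIC)
cv2.imwrite("pics/w1.png",a)
cv2.imwrite("pics/w2.png",q["image"][:,:,::-1])
E
```

```text
t 6.92 pos [ 0.5924 -0.1827  0.2245] yaw_y 2.81 z [-0.0014  0.0017 -1.    ] F [-0.02  0.27 -2.67] w 0.284 q [ 0.06  0.42  0.26  1.65 -0.12  1.08  0.4 ]
tool cm [-0.23 -0.12  2.45]
```

View pics/w1.png

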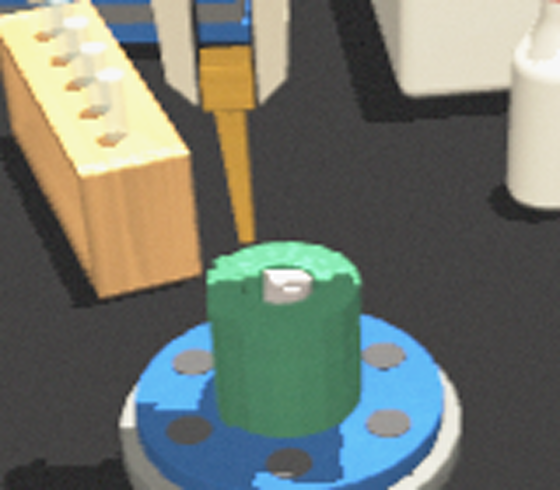

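View pics/w2.png

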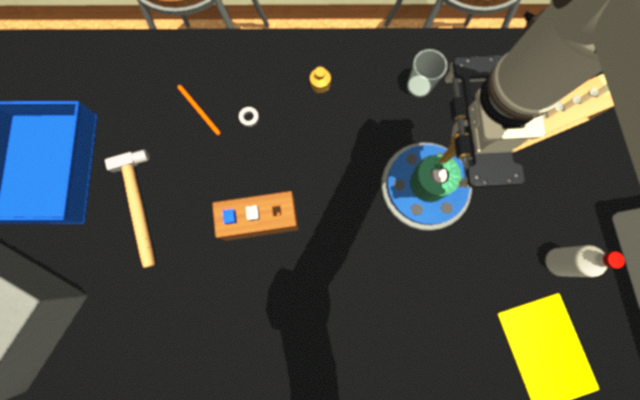

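The tip is above the keyway in both views: side crop (247,240), top about (447,163). I'll lower it to just above the mouth and check alignment.

>>> apply_moves([
  [[-0.23, -0.12, 0.8, 0, 0, 0, 1], [0, 0, 1.0, 0, 0, 0, 1], [0, 0, 0.8, 0, 0, 0, 1], [0, 0, 0, 0, 0, 0, 1], [0, 0, 0, 0, 0, 0, 1]],
])

```text
time: 7.43
eef_pos: [0.5908, -0.1866, 0.1979]
tcp_rot: [0.69, 0.724, -0.001, -0.001]
ft_force: [0.4, -0.5, -2.7]
width: 0.277
```

```bash
python3 go.py .5913 -.185 .19
python3 - <<'E'
from rig import arm
import cv2,pickle
p=arm.snapshot("side");q=arm.snapshot("top");pickle.dump((p,q),open("d2.pkl","wb"))
import numpy as np
a=cv2.resize(p["image"][70:130,260:325,::-1],None,fx=6,fy=6,interpolation=cv2.INTER_CUBIC)
b=cv2.resize(q["image"][145:205,410:475,::-1],None,fx=6,fy=6,interpolation=cv2.INTER_CUBIC)
cv2.imwrite("pics/w3.png",np.hstack([a,b]))
E
```

```text
t 7.43 pos [ 0.5908 -0.1866  0.1979] yaw_y 2.7 z [-2.4e-03  6.0e-04 -1.0e+00] F [ 0.42 -0.48 -2.74] w 0.277 q [ 0.07  0.45  0.26  1.68 -0.13  1.03  0.42]
tool cm [0.16 0.06 0.79]
```

View pics/w3.png

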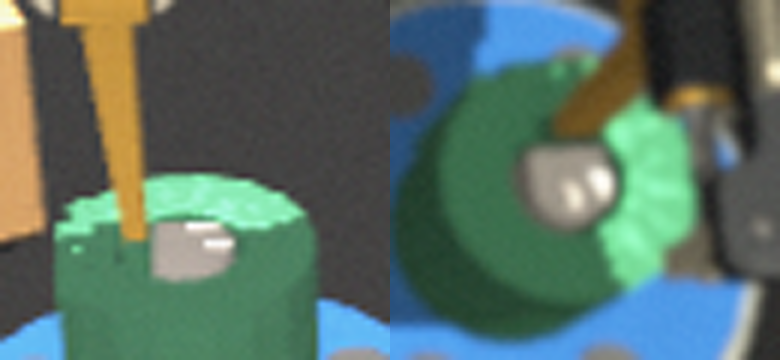

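Run:
```python
from h import *
from rig import arm
from scipy.spatial.transform import Rotation as Ro
P,Q=pickle.load(open("d2.pkl","rb"));s=arm.get_state();R=Ro.from_quat(s["tcp_rot"]).as_matrix()
kx=R[:,1];kz=-R[:,2];ky=np.cross(kz,kx)
o=s["eef_pos"]-3.5e-3*kx-.0814*kz
print(s["eef_pos"],o)
k=np.array([np.cos(np.radians(2.7)),np.sin(np.radians(2.7)),0]);j=np.array([-k[1],k[0],0]);ax=np.array([.5713,-.1859,.11])
tip=[o+kx*a/1e3+ky*b/1e3 for a,b in((-3.5,7),(3.5,7),(3.5,-7),(-3.5,-7))]
slot=[ax+k*a/1e3+j*b/1e3 for a,b in((11.5,9),(21.5,9),(21.5,-9),(11.5,-9))]
out=[]
for p,(x,y,dx) in((P,(260,70,0)),(Q,(410,145,0))):
    a=cv2.resize(p["image"][y:y+60,x:x+65,::-1],None,fx=8,fy=8,interpolation=cv2.INTER_CUBIC)[:,:390*8//6]
    for pts,c in((tip,(0,0,255)),(slot,(255,255,0))):
        uv=((proj(p,pts)-[x,y]+.5)*8).astype(np.int32)
        cv2.polylines(a,[uv],True,c,1)
    out.append(a[:, :400] if 0 else a)
cv2.imwrite("pics/w4.png",cv2.resize(np.hstack([o_[120:480,60:420] for o_ in out]),None,fx=1.1,fy=1.1))
```

```text
[ 0.59174502 -0.18700859  0.19915381] [ 0.58824575 -0.18717423  0.11775395]
```

View pics/w4.png

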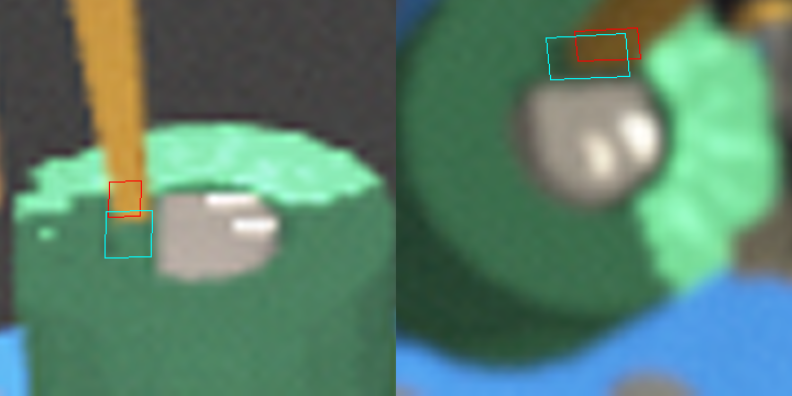

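```bash
cat > avg.py <<'E'
import numpy as np
from rig import arm
a=[];f=[]
for i in range(6):
    arm.snapshot("side");s=arm.get_state();a.append(s["eef_pos"]);f.append(s["ft_force"])
print(s["time"],np.mean(a,0).round(4),np.std(a,0).round(4),"F",np.mean(f,0).round(2),np.std(f,0).round(2), "w",s["width"],"M",s["wrist_torque"].round(2))
E
python3 avg.py
```

```text
7.8333 [ 0.5919 -0.1871  0.1996] [0.0001 0.     0.0001] F [-0.11 -0.02 -1.94] [0.44 0.59 0.56] w 0.2814555231406417 M [-0.14  0.07 -0.  ]
```

>>> apply_moves([
  [[0.2, -0.06, 0, 0, 0, 0, 1], [0, 0, 0.2, 0, 0, 0, 1], [0, 0, 0.2, 0, 0, 0, 1], [0, 0, 0.2, 0, 0, 0, 1], [0, 0, 0.2, 0, 0, 0, 1], [0, 0, 0, 0, 0, 0, 1], [0, 0, 0, 0, 0, 0, 1], [0, 0, 0, 0, 0, 0, 1]],
])

```text
time: 8.5
eef_pos: [0.5909, -0.1851, 0.1911]
tcp_rot: [0.69, 0.724, -0.0, -0.0]
ft_force: [-0.7, -0.6, -3.0]
width: 0.278
```

```bash
python3 avg.py
```

```text
8.8 [ 0.591  -0.1851  0.1913] [0. 0. 0.] F [ 0.19 -0.02 -2.03] [0.38 0.59 0.61] w 0.28150105918154356 M [-0.1   0.04  0.02]
```

>>> apply_moves([
  [[0, 0.03, 0.15, 0, 0, 0, 1], [0, 0, 0.15, 0, 0, 0, 1], [0, 0, 0.15, 0, 0, 0, 1], [0, 0, 0, 0, 0, 0, 1], [0, 0, 0, 0, 0, 0, 1]],
])

```text
time: 9.22
eef_pos: [0.5911, -0.185, 0.1864]
tcp_rot: [0.69, 0.724, -0.0, -0.0]
ft_force: [0.6, 0.6, -2.0]
width: 0.28
```

```bash
python3 avg.py
```

```text
9.5167 [ 0.5913 -0.185   0.1867] [0.     0.     0.0001] F [-0.18  0.44 -2.04] [0.31 0.16 0.36] w 0.2783299000598728 M [-0.14  0.13 -0.01]
```

>>> apply_moves([
  [[0, -0.02, 0.2, 0, 0, 0, 1], [0, -0.02, 0.2, 0, 0, 0, 1], [0, -0.02, 0.2, 0, 0, 0, 1], [0, -0.02, 0.2, 0, 0, 0, 1], [0, -0.02, 0.2, 0, 0, 0, 1], [0, 0, 0, 0, 0, 0, 1], [0, 0, 0, 0, 0, 0, 1]],
])

```text
time: 10.1
eef_pos: [0.5901, -0.1851, 0.1765]
tcp_rot: [0.69, 0.724, -0.0, -0.0]
ft_force: [-0.1, -0.3, -2.3]
width: 0.278
```

```bash
python3 avg.py
```

```text
10.4 [ 0.5903 -0.1851  0.1768] [0.     0.     0.0001] F [ 0.08  0.06 -2.33] [0.34 0.44 0.43] w 0.281660513198698 M [-0.03  0.01  0.04]
```

>>> apply_moves([
  [[0, -0.02, 0.2, 0, 0, 0, 1], [0, -0.02, 0.2, 0, 0, 0, 1], [0, -0.02, 0.2, 0, 0, 0, 1], [0, -0.02, 0.2, 0, 0, 0, 1], [0, 0, 0, 0, 0, 0, 1], [0, 0, 0, 0, 0, 0, 1]],
])

```text
time: 10.9
eef_pos: [0.5893, -0.1851, 0.1684]
tcp_rot: [0.69, 0.724, -0.0, -0.0]
ft_force: [-0.4, -0.1, -2.4]
width: 0.279
```

```bash
python3 avg.py
```

```text
11.2 [ 0.5895 -0.1851  0.1687] [0.0001 0.     0.0001] F [ 0.17 -0.02 -2.22] [0.53 0.36 0.44] w 0.28287676144193924 M [-0.02  0.06 -0.  ]
```

>>> apply_moves([
  [[0, -0.02, 0.2, 0, 0, 0, 1], [0, -0.02, 0.2, 0, 0, 0, 1], [0, -0.01, 0.1, 0, 0, 0, 1], [0, 0, 0, 0, 0, 0, 1], [0, 0, 0, 0, 0, 0, 1]],
])

```text
time: 11.62
eef_pos: [0.5888, -0.1851, 0.1635]
tcp_rot: [0.69, 0.724, -0.0, -0.0]
ft_force: [0.2, 0.2, -1.4]
width: 0.283
```

```bash
python3 avg.py
```

```text
11.9167 [ 0.5889 -0.1852  0.1637] [0. 0. 0.] F [-0.09  0.09 -2.02] [0.16 0.35 0.51] w 0.2811655609791939 M [-0.06  0.06  0.  ]
```

>>> apply_moves([
  [[0, -0.02, 0.2, 0, 0, 0, 1], [0, -0.02, 0.2, 0, 0, 0, 1], [0, -0.01, 0.1, 0, 0, 0, 1], [0, 0, 0, 0, 0, 0, 1], [0, 0, 0, 0, 0, 0, 1]],
])

```text
time: 12.33
eef_pos: [0.5886, -0.185, 0.1586]
tcp_rot: [0.69, 0.724, 0.0, 0.0]
ft_force: [1.0, 0.0, -2.7]
width: 0.282
```

```bash
python3 avg.py
```

```text
12.6333 [ 0.5886 -0.1851  0.1587] [0. 0. 0.] F [ 1.65  0.15 -3.04] [0.38 0.4  0.74] w 0.28096931911072875 M [-0.08 -0.39  0.05]
```

The flat contact is felt (Fx about 1.7 N), so the gap at the mouth is about 11.2 mm and the key should be snug near 42 mm. I'll continue straight down.

>>> apply_moves([
  [[0, 0.01, 0.2, 0, 0, 0, 1], [0, 0, 0.2, 0, 0, 0, 1], [0, 0, 0.15, 0, 0, 0, 1], [0, 0, 0, 0, 0, 0, 1], [0, 0, 0, 0, 0, 0, 1]],
])

```text
time: 13.05
eef_pos: [0.5886, -0.1851, 0.153]
tcp_rot: [0.69, 0.724, 0.0, 0.0]
ft_force: [1.7, -0.1, -2.0]
width: 0.277
```

```bash
python3 avg.py
```

```text
13.35 [ 0.5886 -0.1851  0.1531] [0.     0.     0.0001] F [ 1.58  0.17 -3.  ] [0.33 0.37 0.33] w 0.2816267355361398 M [-0.15 -0.47 -0.02]
```

>>> apply_moves([
  [[0, 0, 0.1, 0, 0, 0, 1], [0, 0, 0.1, 0, 0, 0, 1], [0, 0, 0, 0, 0, 0, 1], [0, 0, 0, 0, 0, 0, 1]],
])

```text
time: 13.68
eef_pos: [0.5886, -0.1852, 0.1512]
tcp_rot: [0.69, 0.724, 0.0, 0.0]
ft_force: [1.3, -0.2, -3.0]
width: 0.28
```

```bash
python3 avg.py
```

```text
13.9833 [ 0.5886 -0.1852  0.1512] [0. 0. 0.] F [ 1.88 -0.14 -2.61] [0.65 0.63 0.56] w 0.28509797178412893 M [-0.13 -0.44 -0.06]
```

>>> apply_moves([
  [[0, 0, 0.1, 0, 0, 0, 1], [0, 0, 0.1, 0, 0, 0, 1], [0, 0, 0, 0, 0, 0, 1], [0, 0, 0, 0, 0, 0, 1]],
])

```text
time: 14.32
eef_pos: [0.5886, -0.1852, 0.1491]
tcp_rot: [0.69, 0.724, 0.0, 0.0]
ft_force: [2.0, -0.5, -1.9]
width: 0.282
```

```bash
python3 avg.py
```

```text
14.6167 [ 0.5886 -0.1851  0.1491] [0. 0. 0.] F [ 1.96  0.13 -2.56] [0.53 0.53 0.58] w 0.28152687197492393 M [-0.12 -0.59  0.01]
```

>>> apply_moves([
  [[0, 0, 0.1, 0, 0, 0, 1], [0, 0, 0.1, 0, 0, 0, 1], [0, 0, 0, 0, 0, 0, 1], [0, 0, 0, 0, 0, 0, 1]],
])

```text
time: 14.95
eef_pos: [0.5886, -0.1851, 0.1472]
tcp_rot: [0.69, 0.724, 0.0, 0.0]
ft_force: [2.0, 0.3, -2.3]
width: 0.284
```

```bash
python3 avg.py
```

```text
15.25 [ 0.5886 -0.1851  0.1472] [0. 0. 0.] F [ 2.21 -0.08 -2.68] [0.59 0.63 0.23] w 0.2797465935802539 M [-0.09 -0.63  0.01]
```

>>> apply_moves([
  [[0, 0, 0.1, 0, 0, 0, 1], [0, 0, 0.05, 0, 0, 0, 1], [0, 0, 0, 0, 0, 0, 1], [0, 0, 0, 0, 0, 0, 1], [0, 0, 0, 0, 0, 0, 1]],
])

```text
time: 15.67
eef_pos: [0.5886, -0.1852, 0.1457]
tcp_rot: [0.69, 0.724, 0.0, 0.0]
ft_force: [2.7, 0.3, -2.4]
width: 0.278
```

```bash
python3 avg.py
```

```text
15.9667 [ 0.5886 -0.1851  0.1457] [0. 0. 0.] F [ 2.34 -0.12 -1.85] [0.48 0.55 0.4 ] w 0.2821549328526918 M [-0.09 -0.59  0.03]
```

>>> apply_moves([
  [[0, 0, 0.1, 0, 0, 0, 1], [0, 0, 0.05, 0, 0, 0, 1], [0, 0, 0, 0, 0, 0, 1], [0, 0, 0, 0, 0, 0, 1]],
])

```text
time: 16.3
eef_pos: [0.5886, -0.1852, 0.1442]
tcp_rot: [0.69, 0.724, 0.0, 0.0]
ft_force: [2.1, -0.6, -1.4]
width: 0.283
```

```bash
python3 avg.py
```

```text
16.6 [ 0.5886 -0.1851  0.1441] [0. 0. 0.] F [ 2.47  0.01 -2.11] [0.3  0.44 0.4 ] w 0.28165662327470115 M [-0.16 -0.69  0.01]
```

>>> apply_moves([
  [[0, 0, 0.1, 0, 0, 0, 1], [0, 0, 0.05, 0, 0, 0, 1], [0, 0, 0, 0, 0, 0, 1], [0, 0, 0, 0, 0, 0, 1]],
])

```text
time: 16.93
eef_pos: [0.5886, -0.1851, 0.1427]
tcp_rot: [0.69, 0.724, 0.0, 0.0]
ft_force: [2.4, 0.3, -1.0]
width: 0.282
```

```bash
sed -i 's/range(6)/range(4)/' avg.py; python3 avg.py
```

```text
17.1333 [ 0.5886 -0.1852  0.1427] [0. 0. 0.] F [ 2.66  0.03 -0.68] [0.43 0.5  0.14] w 0.280987000587364 M [-0.08 -0.6   0.02]
```

>>> apply_moves([
  [[0, 0, 0.05, 0, 0, 0, 1], [0, 0, 0.05, 0, 0, 0, 1], [0, 0, 0, 0, 0, 0, 1], [0, 0, 0, 0, 0, 0, 1]],
])

```text
time: 17.47
eef_pos: [0.5886, -0.1852, 0.1422]
tcp_rot: [0.69, 0.724, 0.0, 0.0]
ft_force: [0.8, 0.6, 5.3]
width: 0.282
```

```bash
python3 avg.py
```

```text
17.6667 [ 0.5886 -0.1853  0.1422] [0. 0. 0.] F [0.45 0.53 5.2 ] [0.43 0.29 0.36] w 0.2799150373552619 M [0.08 0.05 0.  ]
```

It is wedging now: Fz rose to 5 N with only 0.5 mm of the commanded 1 mm travelled. One more small step, then I'll let go and push on the head.

>>> apply_moves([
  [[0, 0, 0.05, 0, 0, 0, 1], [0, 0, 0, 0, 0, 0, 1], [0, 0, 0, 0, 0, 0, 1]],
])

```text
time: 17.92
eef_pos: [0.5886, -0.1853, 0.1418]
tcp_rot: [0.69, 0.723, 0.0, 0.0]
ft_force: [-0.9, 0.4, 6.6]
width: 0.28
```

```bash
python3 avg.py
```

```text
18.1167 [ 0.5885 -0.1853  0.1418] [0. 0. 0.] F [0.   0.9  6.19] [0.22 0.29 0.22] w 0.27999043541053503 M [0.05 0.06 0.  ]
```

>>> apply_moves([
  [[0, 0, 0, 0, 0, 0, 0.6], [0, 0, 0, 0, 0, 0, 0.45], [0, 0, 0, 0, 0, 0, 0.45], [0, 0, 0, 0, 0, 0, 0.45], [0, 0, -1, 0, 0, 0, 0.45], [0, 0, -1.5, 0, 0, 0, 0.45], [0, 0, -1.5, 0, 0, 0, 0.45], [0, 0, 0, 0, 0, 0, 0.7], [0, 0, 0, 0, 0, 0, 1], [0, 0, 0, 0, 0, 0, 1], [0, 0, 0, 0, 0, 0, 1], [0, 0, 0, 0, 0, 0, 1], [0, 0, 0, 0, 0, 0, 1]],
])

```text
time: 19.2
eef_pos: [0.5881, -0.185, 0.1804]
tcp_rot: [0.69, 0.724, -0.0, -0.001]
ft_force: [0.7, 0.0, -0.4]
width: 0.165
```

```bash
python3 avg.py;  python3 - <<'E'
from rig import arm
import cv2
p=arm.snapshot("side")
cv2.imwrite("pics/s1.png",cv2.resize(p["image"][40:180,220:380,::-1],None,fx=4,fy=4,interpolation=cv2.INTER_CUBIC))
E
```

```text
19.4 [ 0.5883 -0.1851  0.1808] [0.0001 0.     0.0001] F [0.51 0.15 0.22] [0.32 0.65 0.68] w 0.016651542082264003 M [-0.14  0.06 -0.  ]
```

View pics/s1.png

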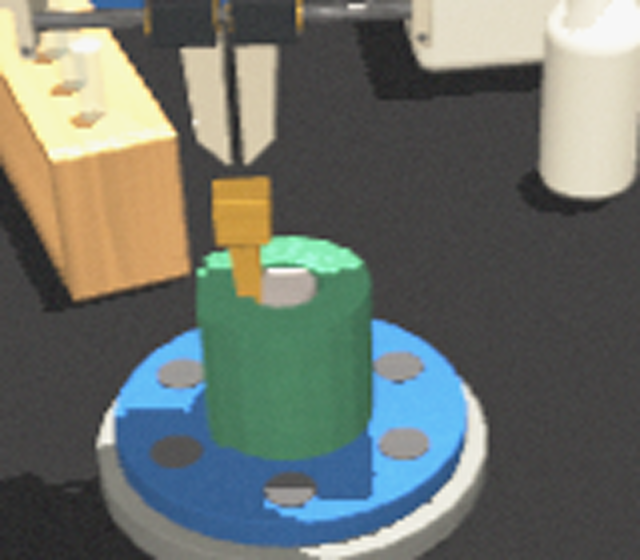

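The key stands in the keyway with its sloping face outward, and the closed fingers are above its head at crop (240,160). Now I'll press on the head.

>>> apply_moves([
  [[0, 0, 0.6, 0, 0, 0, 1], [0, 0, 0.6, 0, 0, 0, 1], [0, 0, 0.3, 0, 0, 0, 1], [0, 0, 0.1, 0, 0, 0, 1], [0, 0, 0, 0, 0, 0, 1], [0, 0, 0, 0, 0, 0, 1]],
])

```text
time: 19.95
eef_pos: [0.5885, -0.1852, 0.165]
tcp_rot: [0.69, 0.724, -0.0, -0.0]
ft_force: [-0.4, 0.8, 0.3]
width: 0.002
```

```bash
python3 avg.py
```

```text
20.15 [ 0.5887 -0.1852  0.1654] [0.     0.     0.0001] F [-0.31 -0.06 -0.41] [0.21 0.47 0.56] w 0.004291051674943466 M [-0.06  0.07  0.02]
```

>>> apply_moves([
  [[0, 0, 0.1, 0, 0, 0, 1], [0, 0, 0.1, 0, 0, 0, 1], [0, 0, 0.05, 0, 0, 0, 1], [0, 0, 0.05, 0, 0, 0, 1], [0, 0, 0, 0, 0, 0, 1], [0, 0, 0, 0, 0, 0, 1]],
])

```text
time: 20.65
eef_pos: [0.5886, -0.1852, 0.1628]
tcp_rot: [0.69, 0.724, 0.0, 0.0]
ft_force: [-3.2, 0.8, 5.0]
width: 0.004
```

```bash
python3 avg.py
```

```text
20.85 [ 0.5886 -0.1852  0.1628] [0. 0. 0.] F [-2.05  0.97  5.81] [0.44 0.27 0.45] w 0.004590268592944907 M [0.11 0.51 0.04]
```

>>> apply_moves([
  [[0, 0, 0.05, 0, 0, 0, 1], [0, 0, 0, 0, 0, 0, 1], [0, 0, 0, 0, 0, 0, 1]],
])

```text
time: 21.1
eef_pos: [0.5886, -0.1853, 0.1627]
tcp_rot: [0.69, 0.723, 0.0, 0.0]
ft_force: [-2.5, 1.3, 7.9]
width: 0.005
```

```bash
python3 avg.py
```

```text
21.3 [ 0.5886 -0.1853  0.1627] [0. 0. 0.] F [-2.91  0.75  8.07] [0.81 0.33 0.2 ] w 0.005475142210650208 M [ 0.09  0.7  -0.03]
```

>>> apply_moves([
  [[0, -0.02, 0.05, 0, 0, 0, 1], [0, 0, 0, 0, 0, 0, 1], [0, 0, 0, 0, 0, 0, 1]],
])

```text
time: 21.55
eef_pos: [0.5887, -0.1855, 0.1626]
tcp_rot: [0.69, 0.723, 0.0, 0.0]
ft_force: [-3.7, 0.2, 9.7]
width: 0.005
```

```bash
python3 avg.py
```

```text
21.75 [ 0.5886 -0.1855  0.1626] [0. 0. 0.] F [-3.37  0.93  9.25] [0.43 0.16 0.75] w 0.002603063968162563 M [0.17 0.79 0.03]
```

>>> apply_moves([
  [[0, -0.08, 0.1, 0, 0, 0, 1], [0, 0, 0, 0, 0, 0, 1], [0, 0, 0, 0, 0, 0, 1]],
])

```text
time: 22.0
eef_pos: [0.5886, -0.1858, 0.1621]
tcp_rot: [0.69, 0.723, 0.001, 0.001]
ft_force: [-2.0, -0.3, 10.9]
width: 0.002
```

```bash
python3 avg.py
```

```text
22.2 [ 0.5886 -0.1857  0.1621] [0. 0. 0.] F [-2.89  0.51 10.59] [0.32 0.52 0.64] w 0.0038591065717266467 M [0.06 0.62 0.04]
```

>>> apply_moves([
  [[0, -0.05, 0.1, 0, 0, 0, 1], [0, 0, 0, 0, 0, 0, 1], [0, 0, 0, 0, 0, 0, 1]],
])

```text
time: 22.45
eef_pos: [0.5885, -0.1859, 0.1617]
tcp_rot: [0.69, 0.723, 0.001, 0.002]
ft_force: [-2.9, 0.6, 13.0]
width: 0.008
```

```bash
python3 avg.py
```

```text
22.65 [ 0.5885 -0.1859  0.1617] [0. 0. 0.] F [-2.41  0.84 13.37] [0.34 0.54 0.36] w 0.0051595738972060635 M [0.05 0.7  0.  ]
```

>>> apply_moves([
  [[0, -0.04, 0.08, 0, 0, 0, 1], [0, 0, 0, 0, 0, 0, 1], [0, 0, 0, 0, 0, 0, 1]],
])

```text
time: 22.9
eef_pos: [0.5885, -0.1861, 0.1615]
tcp_rot: [0.69, 0.723, 0.001, 0.002]
ft_force: [-2.9, 0.9, 15.5]
width: 0.006
```

```bash
python3 avg.py
```

```text
23.1 [ 0.5885 -0.1861  0.1615] [0. 0. 0.] F [-2.87  0.65 15.34] [0.4  0.22 0.41] w 0.008075293366709712 M [0.14 0.69 0.05]
```

>>> apply_moves([
  [[0, -0.02, 0.04, 0, 0, 0, 1], [0, 0, 0, 0, 0, 0, 1], [0, 0, 0, 0, 0, 0, 1], [0, 0, 0, 0, 0, 0, 1], [0, 0, 0, 0, 0, 0, 1]],
])

```text
time: 23.52
eef_pos: [0.5885, -0.1861, 0.1615]
tcp_rot: [0.69, 0.723, 0.001, 0.002]
ft_force: [-4.2, 0.9, 18.1]
width: 0.004
```

```bash
python3 avg.py
```

```text
23.7167 [ 0.5885 -0.1861  0.1615] [0. 0. 0.] F [-2.88  0.88 17.07] [0.19 0.24 0.25] w 0.003631951201737035 M [ 0.19  0.81 -0.03]
```

It holds at about 17 N with no further travel, so it is tight. I'll back off straight up.

>>> apply_moves([
  [[0, 0, -0.2, 0, 0, 0, 1], [0, 0, -0.5, 0, 0, 0, 1], [0, 0, -1.5, 0, 0, 0, 1], [0, 0, -2, 0, 0, 0, 1], [0, 0, -2, 0, 0, 0, 1], [0, 0, -2, 0, 0, 0, 1], [0, 0, -2, 0, 0, 0, 0.7], [0, 0, 0, 0, 0, 0, 0.5], [0, 0, 0, 0, 0, 0, 0.3], [0, 0, 0, 0, 0, 0, 0.3]],
])

```text
time: 24.55
eef_pos: [0.5859, -0.185, 0.259]
tcp_rot: [0.69, 0.724, -0.0, -0.001]
ft_force: [-0.0, -0.4, -1.0]
width: 0.245
```

```bash
python3 avg.py;  python3 - <<'E'
from rig import arm
import cv2
p=arm.snapshot("side");q=arm.snapshot("top")
cv2.imwrite("pics/e1.png",cv2.resize(p["image"][40:180,220:380,::-1],None,fx=4,fy=4,interpolation=cv2.INTER_CUBIC))
cv2.imwrite("pics/e2.png",q["image"][:,:,::-1])
E
```

```text
24.75 [ 0.5856 -0.1849  0.2585] [0.0001 0.0001 0.0001] F [-0.27  0.5  -0.56] [0.51 0.38 0.43] w 0.4176987144074671 M [-0.09  0.05 -0.02]
```

View pics/e1.png

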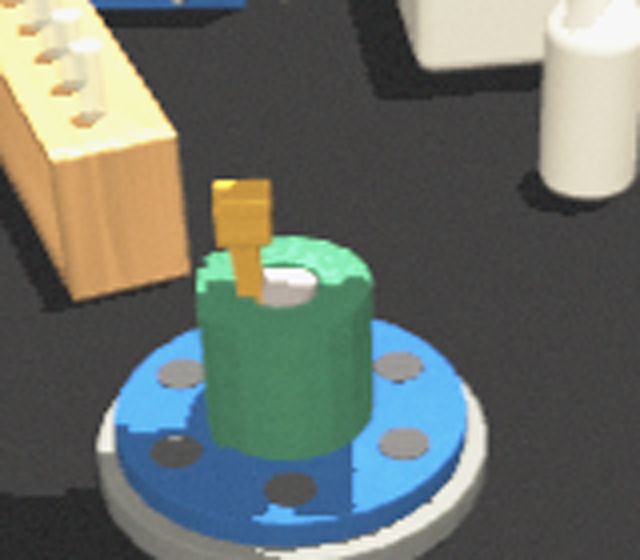

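View pics/e2.png

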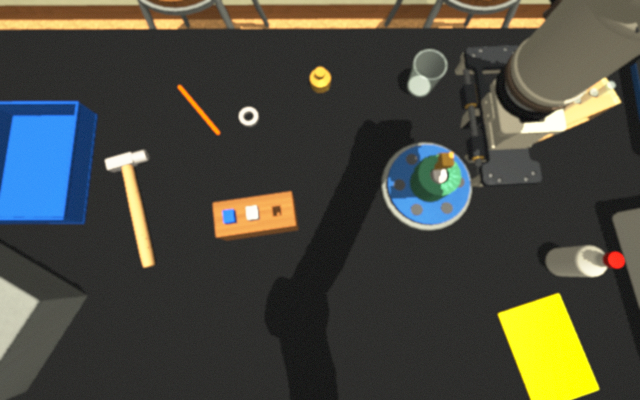

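The key stands upright and seated in the keyway, with its head at side crop (240,210) and top (446,159). The steel and blue keys are untouched at (252,213) and (229,216), and the gripper is clear. Handing in.

Run:
```python
from rig import arm
print(arm.job_done(), arm.get_state()["time"])
```

```text
the job is handed in; nothing more can be done
the job is handed in; nothing more can be done
```

The brass key is wedged tight in the keyway with its sloping face towards the hub, and the job is handed in. The last clock reading before hand-in was about 25 s of the 51 s allowed.

- **Entering:** I gripped the key by its head, lifted it out and entered it thin end down. It touched the shaft flat at about 33 mm depth and began to wedge at about 49 mm.
- **Tightening:** I pushed lightly while still gripping it, then let go and pressed on the head with closed fingers. The final push averaged 17.1 N, with one reading of 18.1 N; the target was 16 N and the limit 25 N. The key went in about 2 mm after it began to wedge, and the last increase in force moved it no further.
- **Last checks:** After I backed off, both cameras showed the key upright in the slot. The steel and blue keys had not moved, and the open gripper was clear, with wrist force near zero.
- **Disagreements:** The key went snug about 6 mm deeper than the 42 mm I expected from the camera measurements, roughly 0.6 mm of error in the gap. During the final push there was also a steady sideways force of about 3 N that I did not fully trim out.

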